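# Stand the keeled-over cartons back up

## Robot

A 6-joint arm with a two-finger parallel gripper is mounted at the origin on the work surface. World frame = base frame: x ahead of the robot, y to its left, z up, the work surface at z = 0. Lengths are in m, angles in rad, forces in N, time in s.
With the tool pointing down it reaches from about 0.3 to 0.875 m from the base axis. Payload 6.4 kg.
Tool frame: the origin (TCP) lies between the finger pads; the fingertips stand ctrl.tip_extent ahead of it and the grasp point (between the pads) is the TCP (ctrl.tip_extent is the distance from the TCP to the fingertips, in m); z points along the fingers, y is the line along which they close (so a half turn about z gives the same grasp; the last joint's range is limited). The gripper opens to 85 mm and grips with 20 to 120 N. Pads are 22 mm wide; open, the fingers measure 114 mm over their backs; the gripper's body (76 mm by 85 mm) begins 54 mm behind the grasp point. The pads swing forward as they close: fully open they stand 13 mm farther back than shut.
Start: joints at [-1.467, 0.181, 1.607, -0, 1.354, -0.206], TCP at [0.175, -0.548, 0.25] pointing down, gripper open.
Joint ranges: [-2.99, 2.99], [-0.89, 2.07], [0.3, 2.58], [-1.14, 4.28], [0, 2.63], [-3.12, 3.12]. Speed limits (rad/s): [2.57, 2.57, 3.01, 3.14, 3.14, 3.14].

## Interface

Orientations are given as a unit quaternion [w, x, y, z].
In Python, from bench import ctrl gives the robot as it stands.
- The arm moves only by the tool send_rows, never from a script. Its arguments are lists of equal length, an entry for each row: "dr": the turn, a rotation vector about the tool's x, y, z in units of 6 degrees (1.0 is 6 degrees), a list of three; "xyz": the shift along the tool's x, y, z in cm, a list of three; "jaw": the opening in per cent of the stroke, from 0 (shut) to 100 (fully open). In form: {"dr": [[wx, wy, wz], ...], "xyz": [[dx, dy, dz], ...], "jaw": [jaw, ...]}. A call has exactly 8 rows; each row is the pose to reach, as a shift and turn from the pose commanded when the call began, along the tool's axes at that moment; what a row does not reach only later rows make up. A row lasts 1/8 s, in which the tool goes at most 62.5 mm and 10.7 degrees, less where a joint would pass 70% of its speed; a pose out of reach is approached as far as the arm can. A call with a gripper value outside its range is refused whole. The fingers move at their own pace and stop on an object; the grip force is fixed at half the most. Time passes only in rows, so rows that repeat a pose let the fingers close, or fill a call up. It gives the time, the measured TCP pose, the force, the opening and the grip force at its end, in the units of the state.
- ctrl.get_obs(): the state, without advancing time (a new reading comes with each control period).
- ctrl.camera(name): name is "side" or "top"; returns the picture (480x640x3 uint8, red, green, blue); there is no depth.
- ctrl.calibration(name): a dict with "camera_matrix" (3x3 intrinsics, pixels), "world_from_camera" (4x4, takes a point from camera to world coordinates). Camera axes: x right, y up, looking along -z (the intrinsics and any distortion apply to the point x, -y, -z); pixel columns grow to the right and rows downward; lengths in m; the calibration is good to about 2 mm. A picture is of the moment at which its call begins. calibration takes no time and is no camera call.
- ctrl.hand_in(): hands the job in; it is judged then, once.
The state is a dict: "time_s": time; "q": joint angles; "dq": joint speeds; "joint_efforts": joint torques, N m; "eef_pos": TCP position; "eef_rot": TCP orientation; "wrist_force": force on the tool from outside, world axes, zero at the start; "torque": the same for the moment, N m; "opening": opening from 0.0 (shut) to 1.0 (fully open); "grasp_force": force on a finger pad.
Only numpy, scipy, OpenCV 4.12 (cv2) and the standard library are available. Lean on these libraries where they do the work, as an engineer would, in place of code of your own. Each camera call takes 0.05 s, during which the arm holds its last target. There are 200 camera calls.

## Task

Two food cartons on the kitchen counter have keeled over and lean against the canisters. Gently push each one back up with the fingertips, in either order, until both stand upright on their own feet about where they are, without lifting them, toppling them the other way or shoving them along the counter. Leave the canisters, the bottle and the mug where they stand.

Things in the scene. Friction and masses are not known exactly. Their poses are not given: they have to be found in the camera images.
- tall_carton: the taller carton, 200 mm tall, 140 wide, 80 deep, about 400 g, loose; it leans about 40 degrees, on the top rim of the taller canister. Origin: centre of its underside. Axes: z along its height, y its width, x out of the face that leans on the canister (it leans to +x). Under 26 degrees of lean it drops upright by itself and rocks about a second; as far past upright it topples.
- tall_carton_foot (a point): middle of the taller carton's bottom edge on the leaning side: the edge it stands on while it leans, held by friction alone; it stays on the counter when the carton is pushed up properly
- tall_carton_brow (a point): middle of the taller carton's top edge on the leaning side, 200 mm above its foot edge along the carton's z: the free overhanging edge, higher than the canister's top, with open air beyond it above the canister
- short_carton: the shorter carton, 150 mm tall, 110 wide, 70 deep, about 280 g, loose; it leans about 42 degrees, on the top rim of the lower canister. Origin: centre of its underside. Axes: z along its height, y its width, x out of the face that leans on the canister (it leans to +x). Under 30 degrees of lean it drops upright by itself and rocks about a second; as far past upright it topples.
- short_carton_foot (a point): middle of the shorter carton's bottom edge on the leaning side: the edge it stands on while it leans, held by friction alone; it stays on the counter when the carton is pushed up properly
- short_carton_brow (a point): middle of the shorter carton's top edge on the leaning side, 150 mm above its foot edge along the carton's z: the free overhanging edge, higher than the canister's top, with open air beyond it above the canister
- tall_canister: white ceramic canister with a flat wooden lid, round, 100 mm across, 105 mm tall, about 950 g, loose. Origin: centre of its underside, z up
- low_canister: white ceramic canister with a flat wooden lid, round, 90 mm across, 75 mm tall, about 800 g, loose. Origin: centre of its underside, z up
- oil_bottle: green glass oil bottle standing by, 60 mm across, 175 mm tall, loose. Origin: centre of its underside, z up
- mug: blue mug standing by, 80 mm across, 92 mm tall, its handle at its own +y, loose. Origin: centre of its underside, z up
Mind the look-alikes: they are no part of the job. What is shaped like the short_carton but pink is not meant. What is shaped like the tall_carton but green is not meant.

How it is judged:
By the outcome, as a careful person would: the job done as asked, in the order asked, and still so for the second after the job is handed in, with the robot touching nothing.
It also fails if it takes over 45 s, if anything falls off the work surface, if the arm or the gripper's body presses on something with over 40 N, if the wrist force passes 120 N, or if a joint passes its speed limit or range.

## Working session

There is one attempt and no reset: what is moved stays moved. The work goes in short steps, Python scripts to look and compute and a tool call to move; the robot and the scene stay as the last step left them, time stands still between calls to the robot, and variables do not carry over. Pictures are saved under pics/ and viewed, at most 10 in all, crops included, and the job is handed in when it is done.

Besides the shell and the picture viewer there is one more tool, called after ">>>" as a command line: name --argument value ..., lists and objects as JSON in quotes. send_rows: Moves the arm, as the interface text tells. Its arguments: {"type":"object","properties":{"dr":{"type":"array","items":{"type":"array","items":{"type":"number"}}},"xyz":{"type":"array","items":{"type":"array","items":{"type":"number"}}},"jaw":{"type":"array","items":{"type":"number"}}},"required":["dr","xyz","jaw"]}

```bash
mkdir -p pics; ls; python3 - <<'E'
from bench import ctrl
import cv2
for n in("side","top"):
    cv2.imwrite(f"pics/{n}0.png",ctrl.camera(n)[:,:,::-1]); c=ctrl.calibration(n); print(n,c["camera_matrix"],c["world_from_camera"],c.keys())
print(ctrl.get_obs(),ctrl.tip_extent)
E
```

```text
pics
side [[619.83580734   0.         315.01161257]
 [  0.         619.83580734 225.87533457]
 [  0.           0.           1.        ]] [[-0.83591614  0.29266578 -0.46431773 -0.32262571]
 [-0.54865466 -0.46854838  0.6924164   1.04259783]
 [-0.01490874  0.83355213  0.5522396   0.98451466]
 [ 0.          0.          0.          1.        ]] dict_keys(['camera_matrix', 'world_from_camera'])
top [[600.20885163   0.         330.20137028]
 [  0.         600.20885163 250.10922673]
 [  0.           0.           1.        ]] [[ 0.01283883  0.97809348 -0.20776987  0.08549669]
 [-0.99991435  0.01203048 -0.00515374 -0.07909979]
 [-0.00254127  0.20781824  0.97816416  1.6537025 ]
 [ 0.          0.          0.          1.        ]] dict_keys(['camera_matrix', 'world_from_camera'])
{'time_s': 0.1, 'q': array([-1.46732102e+00,  1.81465031e-01,  1.60788696e+00,  5.70409246e-06,
        1.35378708e+00, -2.06310328e-01]), 'dq': array([-0.00019038, -0.00322356, -0.00168238, -0.00052098, -0.00301377,
        0.00088847]), 'joint_efforts': array([ 3.10436908e-04, -4.45873904e+01, -3.52241099e+01, -3.00978018e-04,
        4.11283661e-03,  8.26853892e-06]), 'eef_pos': array([ 0.17525623, -0.54716562,  0.24948535]), 'eef_rot': array([-7.72046378e-04,  9.88027872e-01,  1.54273545e-01,  4.25200866e-05]), 'wrist_force': array([-0.41442417, -0.54112171,  0.49256183]), 'torque': array([ 0.01611382,  0.0039495 , -0.05175377]), 'grasp_force': 0.0, 'opening': 1.0026438441006176} 0.019
```

View pics/side0.png

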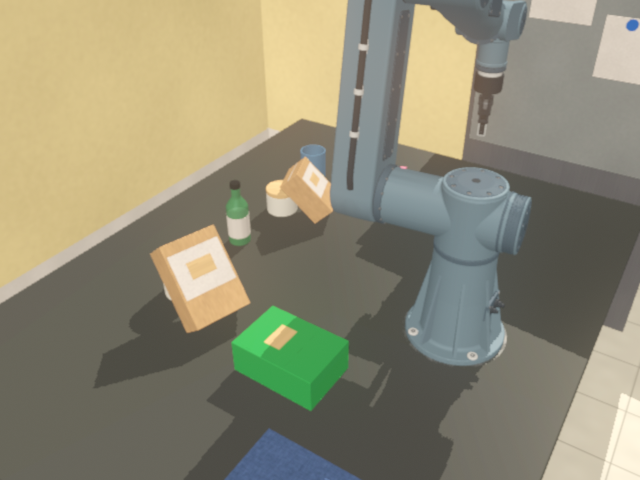

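View pics/top0.png

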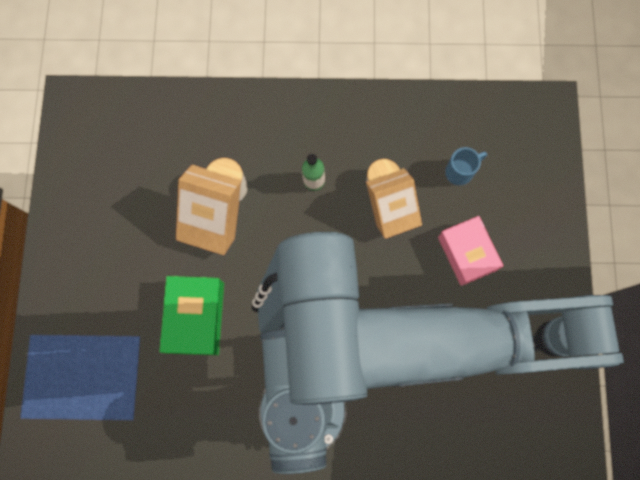

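Candidates: the tall carton is tan, at side (200,278) and top (208,208). Its look-alike is green, lying at side (290,355) and top (192,315). The short carton is tan, at side (310,190) and top (397,203). Its look-alike is pink, at top (470,250). I choose the two tan leaning ones and check them in a close crop.

```bash
python3 - <<'E'
import cv2,numpy as np
s=cv2.imread("pics/side0.png");t=cv2.imread("pics/top0.png")
def c(im,u,v,k=4):
    w,h=400//k,300//k
    o=cv2.resize(im[v:v+h,u:u+w],(400,300),interpolation=cv2.INTER_CUBIC)
    for i in range(0,w,10):
        o[:6 if i%20 else 12,i*k]=(0,0,255); 
        if i%20==0: cv2.putText(o,str(u+i),(i*k+2,20),0,.35,(255,255,255))
    for j in range(0,h,10):
        o[j*k,:6 if j%20 else 12]=(0,0,255); 
        if j%20==0: cv2.putText(o,str(v+j),(14,j*k+4),0,.35,(255,255,255))
    return o
a=np.hstack([c(s,140,222,3),c(s,260,140)]);b=np.hstack([c(t,160,150,3),c(t,350,155)])
b=np.hstack([c(t,160,165),c(t,350,165)])
cv2.imwrite("pics/crop.png",np.vstack([a,b]))
E
```

```text
(no output)
```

View pics/crop.png

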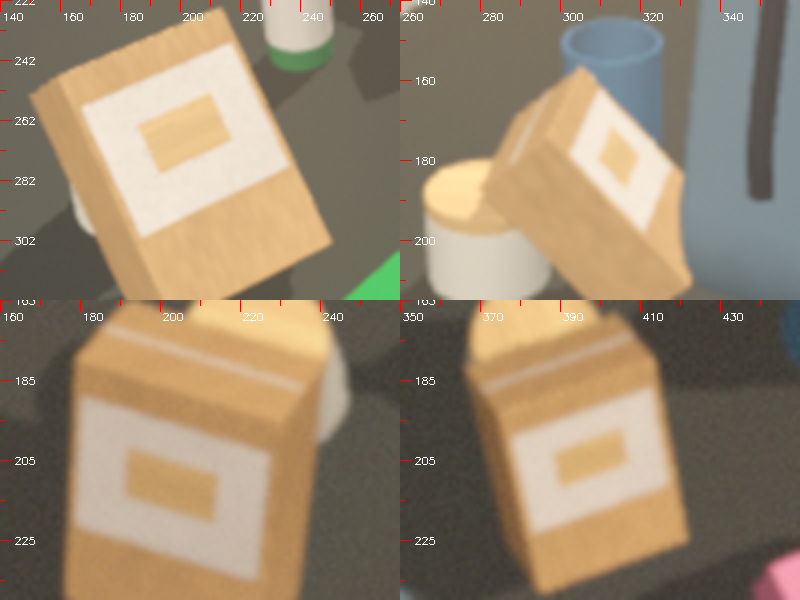

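The crop confirms it: both are tan with white labels, the tall one leaning left of the bottle and the short one right of it. Next I fit the poses from the corner pixels.

```bash
cat > fit.py <<'E'
import numpy as np
from bench import ctrl
from scipy.optimize import least_squares
from scipy.spatial.transform import Rotation as R
def proj(n,P):
    c=ctrl.calibration(n);T=np.linalg.inv(c["world_from_camera"]);p=P@T[:3,:3].T+T[:3,3]
    p=p*[1,-1,-1];p=p@c["camera_matrix"].T;return p[:,:2]/p[:,2:]
def pts(par,D,W,H,ks):
    x,y,yaw,lean=par
    Rm=(R.from_euler('z',yaw)*R.from_euler('y',lean)).as_matrix()
    L=np.array([[-D*(k[0]=='b'),(W/2)*(1 if k[1]=='+' else -1 if k[1]=='-' else 0),H*(k[2]=='t')] for k in ks],float)
    return L@Rm.T+[x,y,0]
def fit(obs,D,W,H,x0):
    def f(p): return np.concatenate([(proj(n,pts(p,D,W,H,list(o)))-np.array(list(o.values()))).ravel() for n,o in obs.items()])
    r=least_squares(f,x0,loss='soft_l1');print(np.round(r.x[:2],4),np.round(np.degrees(r.x[2:]),1));print(np.round(f(r.x).reshape(-1,2),1).tolist())
    print('brow -,0,+',np.round(pts(r.x,D,W,H,['f-t','f0t','f+t']),3).tolist());return r.x
E
python3 - <<'E'
from fit import *
S=dict(side={'b+t':(296.25,173.75),'b-t':(305.75,156.5),'f+t':(280.75,185.5),'f-t':(290.75,168.3)},
 top={'f+t':(366.25,181.25),'f-t':(402.5,168.75),'b+t':(375,193.75),'b-t':(413.75,180),'b+b':(386.25,238.5),'b-b':(422,225)})
T=dict(side={'b-t':(214,224.7),'b+t':(160.7,247),'f+t':(150,254.3),'b-b':(250.3,302.3)},
 top={'b+t':(178.75,179.5),'b-t':(230.75,195.5),'f+t':(192,166),'f-t':(242,177.5),'b+b':(177,243),'b-b':(226,253)})
fit(T,.08,.14,.2,[.45,.2,0,.7]);fit(S,.07,.11,.15,[.45,-.2,0,.7])
E
```

```text
[0.4892 0.2652] [-15.5  39.6]
[[0.5, -1.0], [-0.2, 0.6], [0.3, -0.2], [1.9, -0.4], [-0.3, 0.0], [0.2, -1.2], [-1.0, -1.7], [-0.5, 0.9], [0.2, -2.7], [-0.3, 1.2]]
brow -,0,+ [[0.593, 0.164, 0.154], [0.612, 0.231, 0.154], [0.631, 0.299, 0.154]]
[ 0.5298 -0.2533] [21.3 41.7]
[[1.7, 0.3], [0.9, -0.4], [-0.3, 1.5], [-1.0, 0.4], [0.1, 0.3], [1.8, -0.9], [-0.3, 0.0], [0.1, -0.4], [-1.1, 0.1], [0.1, -0.1]]
brow -,0,+ [[0.643, -0.268, 0.112], [0.623, -0.217, 0.112], [0.603, -0.166, 0.112]]
```

```bash
cat > mv.py <<'E'
import numpy as np
from bench import ctrl
from scipy.spatial.transform import Rotation as R
def rel(targets,yaw):
    o=ctrl.get_obs();Q=R.from_quat(np.roll(o["eef_rot"],-1))
    T=R.from_euler('z',yaw,degrees=True)*R.from_euler('x',np.pi)
    print('t',round(o['time_s'],2),o['eef_pos'].round(4),'F',o['wrist_force'].round(1),'dr',(np.degrees((Q.inv()*T).as_rotvec())/6).round(2))
    for t in targets: print('xyz cm',(Q.inv().apply(np.array(t)-o["eef_pos"])*100).round(2))
E
python3 -c "
from mv import *
rel([(.66,-.2025,.25),(.66,-.2025,.112)],21.3)"
```

```text
t 0.1 [ 0.1753 -0.5472  0.2495] F [-0.4 -0.5  0.5] dr [-0.01 -0.   -0.59]
xyz cm [ 5.667e+01 -1.805e+01 -1.000e-02]
xyz cm [ 56.67 -18.03  13.79]
```

>>> send_rows --dr '[[0, 0, -0.1], [0, 0, -0.2], [0, 0, -0.3], [0, 0, -0.4], [0, 0, -0.5], [0, 0, -0.6], [0, 0, -0.6], [0, 0, -0.6]]' --xyz '[[5, -1.6, 0], [10, -3.2, 0], [15, -4.8, 0], [20, -6.4, 0], [25.5, -8.1, 0], [31, -9.8, 0], [36.5, -11.6, 0], [42, -13.4, 0]]' --jaw '[50, 50, 50, 50, 50, 50, 50, 50]'

```text
time_s: 1.1
eef_pos: [0.5357, -0.2906, 0.2499]
eef_rot: [-0.0, 0.983, 0.185, -0.0]
wrist_force: [0.1, -0.0, -0.0]
opening: 0.495
grasp_force: 0.0
```

```bash
python3 -c "
from mv import *
rel([(.66,-.2025,.25),(.66,-.2025,.112)],21.3)"
```

```text
t 1.1 [ 0.5357 -0.2906  0.2499] F [ 0.1 -0.  -0. ] dr [-0.    0.    0.01]
xyz cm [ 1.479e+01 -3.680e+00 -1.000e-02]
xyz cm [14.79 -3.67 13.79]
```

>>> send_rows --dr '[[0, 0, 0], [0, 0, 0], [0, 0, 0], [0, 0, 0], [0, 0, 0], [0, 0, 0], [0, 0, 0], [0, 0, 0]]' --xyz '[[5, -1.2, 0], [10, -2.5, 0], [14.8, -3.7, 0], [14.8, -3.7, 3], [14.8, -3.7, 6.5], [14.8, -3.7, 10], [14.8, -3.7, 12.5], [14.8, -3.7, 13.5]]' --jaw '[50, 50, 50, 50, 50, 50, 50, 50]'

```text
time_s: 2.1
eef_pos: [0.6575, -0.2029, 0.1126]
eef_rot: [-0.001, 0.983, 0.185, -0.002]
wrist_force: [-0.4, 0.3, -0.7]
opening: 0.493
grasp_force: 0.0
```

```bash
python3 - <<'E'
from mv import *
import cv2
rel([],21.3)
a=ctrl.camera("side")[130:280,220:420,::-1];b=ctrl.camera("top")[120:270,310:510,::-1]
cv2.imwrite("pics/s1.png",cv2.resize(np.hstack([a,b]),(800,300),interpolation=2))
E
```

```text
t 2.1 [ 0.6575 -0.2029  0.1126] F [-0.4  0.3 -0.7] dr [-0.03  0.03  0.01]
```

View pics/s1.png

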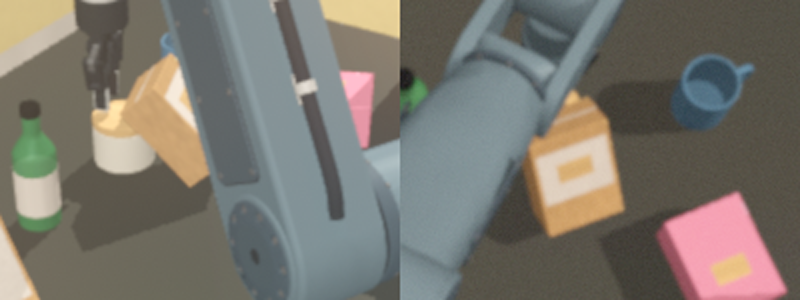

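The side crop shows the fingertips at about (100,105) above the lid, just beyond the brow at about (125,100). Nothing is disturbed, so I pull gently along the arc.

>>> send_rows --dr '[[0, 0, 0], [0, 0, 0], [0, 0, 0], [0, 0, 0], [0, 0, 0], [0, 0, 0], [0, 0, 0], [0, 0, 0]]' --xyz '[[-0.8, 0, 0], [-1.6, 0, 0], [-2.2, 0, 0], [-2.6, 0, 0], [-3.0, 0, -0.2], [-3.4, 0, -0.5], [-3.7, 0, -0.7], [-4.0, 0, -0.9]]' --jaw '[50, 50, 50, 50, 50, 50, 50, 50]'

```text
time_s: 3.2
eef_pos: [0.6214, -0.2183, 0.1244]
eef_rot: [0.0, 0.983, 0.185, -0.0]
wrist_force: [0.4, 0.4, 0.4]
opening: 0.497
grasp_force: 0.1
```

```bash
python3 - <<'E'
from mv import *
import cv2
rel([],21.3)
a=ctrl.camera("side")[130:280,220:420,::-1];b=ctrl.camera("top")[120:270,310:510,::-1]
cv2.imwrite("pics/s2.png",cv2.resize(np.hstack([a,b]),(800,300),interpolation=2))
E
```

```text
t 3.2 [ 0.6214 -0.2183  0.1244] F [0.4 0.4 0.4] dr [-0.    0.    0.01]
```

View pics/s2.png

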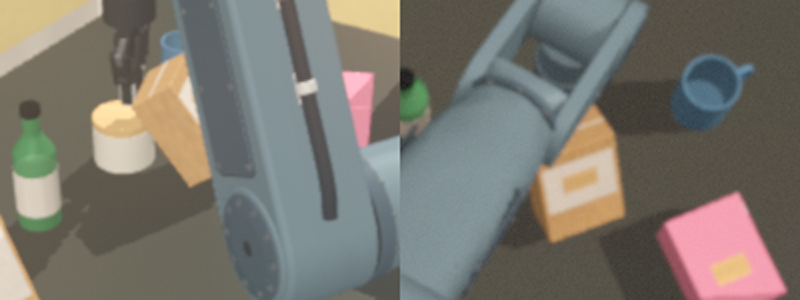

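The carton has come off the rim and its foot has not moved. I continue the pull.

>>> send_rows --dr '[[0, 0, 0], [0, 0, 0], [0, 0, 0], [0, 0, 0], [0, 0, 0], [0, 0, 0], [0, 0, 0], [0, 0, 0]]' --xyz '[[-0.3, 0, -0.2], [-0.6, 0, -0.4], [-0.9, 0, -0.6], [-1.2, 0, -0.8], [-1.5, 0, -1.0], [-1.8, 0, -1.1], [-2.1, 0, -1.2], [-2.4, 0, -1.3]]' --jaw '[50, 50, 50, 50, 50, 50, 50, 50]'

```text
time_s: 4.3
eef_pos: [0.599, -0.227, 0.1373]
eef_rot: [-0.0, 0.983, 0.185, -0.0]
wrist_force: [-0.3, 0.1, -1.2]
opening: 0.501
grasp_force: 0.0
```

```bash
python3 - <<'E'
from mv import *
import cv2
rel([],21.3)
a=ctrl.camera("side")[130:280,220:420,::-1];b=ctrl.camera("top")[120:270,310:510,::-1]
cv2.imwrite("pics/s3.png",cv2.resize(np.hstack([a,b]),(800,300),interpolation=2))
E
```

```text
t 4.3 [ 0.599  -0.227   0.1373] F [-0.3  0.1 -1.2] dr [-0.    0.    0.01]
```

View pics/s3.png

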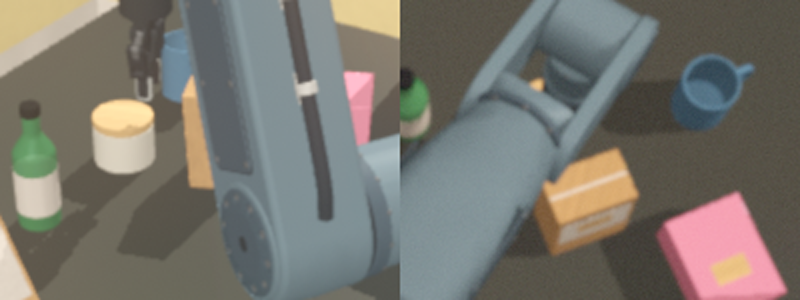

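The top crop shows the short carton upright, with the canister and mug unmoved. Next I retreat up and travel to the tall one.

>>> send_rows --dr '[[0, 0, 0], [0, 0, 0], [0, 0, 0], [0, 0, 0], [0, 0, 0], [0, 0, 0], [0, 0, 0], [0, 0, 0]]' --xyz '[[2, 0, -0.5], [4, 0, -2], [5, 0, -5], [5, 0, -9], [5, 0, -13], [5, 0, -14], [5, 0, -14], [5, 0, -14]]' --jaw '[50, 50, 50, 50, 50, 50, 50, 50]'

```text
time_s: 5.4
eef_pos: [0.6449, -0.2084, 0.2749]
eef_rot: [-0.001, 0.983, 0.185, -0.001]
wrist_force: [-0.3, 0.0, 0.4]
opening: 0.505
grasp_force: 0.0
```

```bash
python3 -c "
from mv import *
rel([(.6505,.22,.275),(.6505,.22,.142)],-15.5)"
```

```text
t 5.4 [ 0.6449 -0.2084  0.2749] F [-0.3  0.   0.4] dr [-0.02  0.03  6.14]
xyz cm [ 16.11 -39.7    0.06]
xyz cm [ 16.14 -39.66  13.36]
```

>>> send_rows --dr '[[0, 0, 0.8], [0, 0, 1.6], [0, 0, 2.4], [0, 0, 3.2], [0, 0, 4.0], [0, 0, 4.8], [0, 0, 5.5], [0, 0, 6.1]]' --xyz '[[2, -5, 0], [4, -10, 0], [6, -15, 0], [8, -20, 0], [10, -25, 0], [12.2, -30, 0], [14.2, -35, 0], [16.1, -39.7, 0]]' --jaw '[50, 50, 50, 50, 50, 50, 50, 50]'

```text
time_s: 6.4
eef_pos: [0.6503, 0.2214, 0.275]
eef_rot: [0.0, 0.991, -0.134, -0.002]
wrist_force: [0.5, 0.9, 0.2]
opening: 0.498
grasp_force: 0.0
```

```bash
python3 - <<'E'
from mv import *
import cv2
rel([(.6505,.22,.142)],-15.5)
a=ctrl.camera("side")[130:355,120:420,::-1];b=ctrl.camera("top")[120:345,150:450,::-1]
cv2.imwrite("pics/s4.png",cv2.resize(np.hstack([a,b]),(800,300),interpolation=2))
E
```

```text
t 6.4 [0.6503 0.2214 0.275 ] F [0.5 0.9 0.2] dr [0.01 0.03 0.02]
xyz cm [ 0.1   0.11 13.3 ]
```

View pics/s4.png

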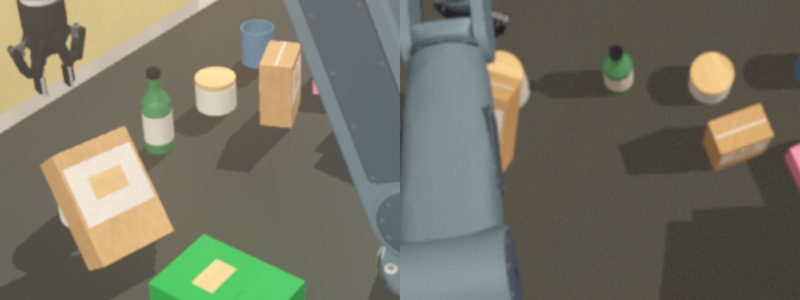

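The short carton stands upright at side-crop (280,85) and the bottle, mug and canisters are unmoved. Now I descend behind the tall brow.

>>> send_rows --dr '[[0, 0, 0], [0, 0, 0], [0, 0, 0], [0, 0, 0], [0, 0, 0], [0, 0, 0], [0, 0, 0], [0, 0, 0]]' --xyz '[[0, 0, 3], [0, 0, 7], [0, 0, 10], [0, 0, 12], [0, 0, 13], [0, 0, 13.3], [0, 0, 13.3], [0, 0, 13.3]]' --jaw '[50, 50, 50, 50, 50, 50, 50, 50]'

```text
time_s: 7.5
eef_pos: [0.6519, 0.2198, 0.1456]
eef_rot: [-0.0, 0.991, -0.133, 0.001]
wrist_force: [1.3, -0.5, 0.7]
opening: 0.496
grasp_force: 0.0
```

```bash
python3 - <<'E'
from mv import *
import cv2
rel([],-15.5)
a=ctrl.camera("side")[190:340,110:310,::-1];b=ctrl.camera("top")[120:270,150:350,::-1]
cv2.imwrite("pics/s5.png",cv2.resize(np.hstack([a,b]),(800,300),interpolation=2))
E
```

```text
t 7.5 [0.6519 0.2198 0.1456] F [ 1.3 -0.5  0.7] dr [-0.01 -0.02  0.04]
```

View pics/s5.png

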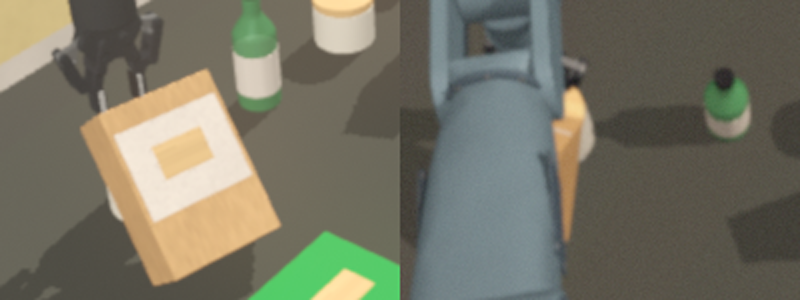

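The fingers are behind the brow (tips at side-crop (100,100) and (140,85)), with the carton undisturbed. Pulling now.

>>> send_rows --dr '[[0, 0, 0], [0, 0, 0], [0, 0, 0], [0, 0, 0], [0, 0, 0], [0, 0, 0], [0, 0, 0], [0, 0, 0]]' --xyz '[[-0.8, 0, 0], [-1.6, 0, 0], [-2.2, 0, 0], [-2.6, 0, 0], [-3.0, 0, -0.1], [-3.4, 0, -0.4], [-3.8, 0, -0.7], [-4.2, 0, -1.0]]' --jaw '[50, 50, 50, 50, 50, 50, 50, 50]'

```text
time_s: 8.6
eef_pos: [0.6106, 0.2308, 0.1546]
eef_rot: [-0.0, 0.991, -0.133, 0.0]
wrist_force: [1.0, 0.3, 0.3]
opening: 0.5
grasp_force: 0.2
```

>>> send_rows --dr '[[0, 0, 0], [0, 0, 0], [0, 0, 0], [0, 0, 0], [0, 0, 0], [0, 0, 0], [0, 0, 0], [0, 0, 0]]' --xyz '[[-0.3, 0, -0.2], [-0.6, 0, -0.4], [-0.9, 0, -0.6], [-1.2, 0, -0.8], [-1.5, 0, -1.0], [-1.8, 0, -1.1], [-2.1, 0, -1.3], [-2.4, 0, -1.4]]' --jaw '[50, 50, 50, 50, 50, 50, 50, 50]'

```text
time_s: 9.6
eef_pos: [0.5874, 0.2371, 0.1684]
eef_rot: [-0.0, 0.991, -0.133, 0.0]
wrist_force: [-0.1, 0.1, -0.3]
opening: 0.499
grasp_force: 0.0
```

```bash
python3 - <<'E'
from mv import *
import cv2
rel([],-15.5)
a=ctrl.camera("side")[190:340,110:310,::-1];b=ctrl.camera("top")[120:270,150:350,::-1]
cv2.imwrite("pics/s6.png",cv2.resize(np.hstack([a,b]),(800,300),interpolation=2))
E
```

```text
t 9.6 [0.5874 0.2371 0.1684] F [-0.1  0.1 -0.3] dr [-0.   -0.    0.04]
```

View pics/s6.png

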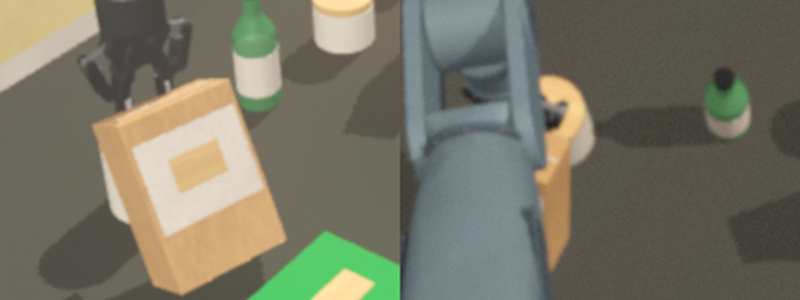

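```bash
python3 - <<'E'
from fit import *
o=lambda u,v:(110+u/2,190+v/2)
S=dict(side={'b-t':o(230,80),'b+t':o(112,131),'f+t':o(94,126),'b-b':o(285,240),'b+b':o(183,293)})
fit(S,.08,.14,.2,[.48,.26,-.27,.47])
E
```

```text
[0.4928 0.269 ] [-16.   25.6]
[[-0.3, -0.3], [3.3, -1.1], [-1.7, -0.3], [0.6, 0.1], [-0.4, 2.0]]
brow -,0,+ [[0.557, 0.178, 0.18], [0.576, 0.245, 0.18], [0.595, 0.312, 0.18]]
```

The lean is about 26° and the foot is still in place, so a bit more pull should do it.

>>> send_rows --dr '[[0, 0, 0], [0, 0, 0], [0, 0, 0], [0, 0, 0], [0, 0, 0], [0, 0, 0], [0, 0, 0], [0, 0, 0]]' --xyz '[[-0.2, 0, -0.1], [-0.4, 0, -0.2], [-0.6, 0, -0.3], [-0.8, 0, -0.4], [-1.0, 0, -0.5], [-1.2, 0, -0.5], [-1.2, 0, -0.5], [-1.2, 0, -0.5]]' --jaw '[50, 50, 50, 50, 50, 50, 50, 50]'

```text
time_s: 10.7
eef_pos: [0.576, 0.2402, 0.1733]
eef_rot: [-0.0, 0.991, -0.133, 0.0]
wrist_force: [0.0, -0.5, 0.0]
opening: 0.501
grasp_force: 0.0
```

>>> send_rows --dr '[[0, 0, 0], [0, 0, 0], [0, 0, 0], [0, 0, 0], [0, 0, 0], [0, 0, 0], [0, 0, 0], [0, 0, 0]]' --xyz '[[0.5, 0, -0.2], [2, 0, -0.5], [4, 0, -1], [6, 0, -3], [6, 0, -7], [6, 0, -11], [6, 0, -12], [6, 0, -12]]' --jaw '[50, 50, 50, 50, 50, 50, 50, 50]'

```text
time_s: 11.7
eef_pos: [0.6345, 0.2241, 0.2936]
eef_rot: [-0.0, 0.991, -0.133, 0.001]
wrist_force: [-0.1, 0.1, 0.4]
opening: 0.499
grasp_force: 0.0
```

```bash
python3 - <<'E'
from mv import *
import cv2
rel([],-15.5)
a=ctrl.camera("side")[130:355,120:420,::-1];b=ctrl.camera("top")[120:345,150:450,::-1]
cv2.imwrite("pics/s7.png",cv2.resize(np.hstack([a,b]),(800,300),interpolation=2))
E
```

```text
t 11.7 [0.6345 0.2241 0.2936] F [-0.1  0.1  0.4] dr [-0.   -0.01  0.04]
```

View pics/s7.png

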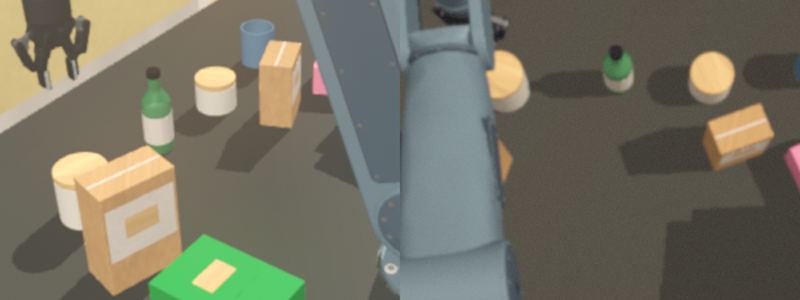

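Both cartons stand upright (side-crop (130,220) and (280,85)), and everything else is in place. I let them settle for a second, then hand in.

>>> send_rows --dr '[[0, 0, 0], [0, 0, 0], [0, 0, 0], [0, 0, 0], [0, 0, 0], [0, 0, 0], [0, 0, 0], [0, 0, 0]]' --xyz '[[0, 0, 0], [0, 0, 0], [0, 0, 0], [0, 0, 0], [0, 0, 0], [0, 0, 0], [0, 0, 0], [0, 0, 0]]' --jaw '[50, 50, 50, 50, 50, 50, 50, 50]'

```text
time_s: 12.8
eef_pos: [0.6339, 0.2244, 0.2933]
eef_rot: [-0.0, 0.991, -0.133, 0.0]
wrist_force: [-0.9, 0.7, -0.1]
opening: 0.498
grasp_force: 0.0
```

```bash
python3 - <<'E'
from bench import ctrl
import cv2,numpy as np
o=cv2.imread("pics/s7.png")[:,:400].astype(int)
n=cv2.resize(np.ascontiguousarray(ctrl.camera("side")[130:355,120:420,::-1]),(400,300),interpolation=2).astype(int)
print("changed px",(abs(o-n).max(2)>50).sum())
print(ctrl.hand_in())
E
```

```text
changed px 0
the job is handed in; nothing more can be done
None
```

Both cartons were pushed back upright and stood still on their own feet at hand-in, about 13 s in; the canisters, bottle and mug look unmoved in the pictures.

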